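# Change the batteries of two label printers

### The arm

A 7-joint arm with a two-finger parallel gripper is mounted at the origin on a cart in front of the work surface, level with it; the furniture and walls round the work are solid. World frame = base frame: x ahead of the robot, y to its left, z up, the work surface at z = 0. Lengths are in m, angles in rad, forces in N, time in s.
With the tool pointing down it reaches from about 0.425 to 1.025 m from the base axis. Payload 3.6 kg.
Tool frame: the origin (TCP) lies midway between the tips of the shut fingers; the grasp point (between the pads) lies 19 mm behind it; z points along the fingers, y is the line along which they close (so a half turn about z gives the same grasp; the last joint's range is limited). The gripper opens to 85 mm and grips with 20 to 120 N. Pads are 22 mm wide; open, the fingers measure 114 mm over their backs; the gripper's body (76 mm by 85 mm) begins 54 mm behind the grasp point. The pads swing forward as they close: fully open they stand 13 mm farther back than shut.
Start: joints at [1.042, 0.591, 0.048, 1.609, -0.033, 0.943, -0.034], TCP at [0.306, -0.657, 0.231] pointing down, gripper open.
Joint ranges: [-2.69, 2.69], [-0.47, 2.24], [-1.27, 1.36], [0.19, 2.51], [-1.53, 4.68], [0.08, 2.07], [-3.09, 3.09]. Speed limits (rad/s): [2.57, 2.57, 3.14, 3.14, 3.14, 3.14, 3.14].

### API

Orientations are given as a rotation vector (axis times angle).
In Python, from rig import read_state, viewer, workorder gives the robot as it stands. The module is installed in compiled form; this text tells all that it offers.
- The arm moves only by the tool servo_tool, never from a script. Its arguments are lists of equal length, an entry for each row: "xyz": the shift along the tool's x, y, z in units of 30 mm (1.0 is 30 mm), a list of three; "turn": the turn about the tool's z in degrees. A call has exactly 10 rows; each row is the pose to reach, as a shift and turn from the pose commanded when the call began, along the tool's axes at that moment; what a row does not reach only later rows make up. A row lasts 1/12 s, in which the tool goes at most 41.7 mm and 7.16 degrees, less where a joint would pass 70% of its speed; a pose out of reach is approached as far as the arm can. A call with a gripper value outside its range is refused whole. "grip" is the finger opening in mm, from 0 to 85.4, set as the call begins (left out, the last holds). The fingers move at their own pace and stop on an object; "force" is the grip in N (left out, the last holds). Time passes only in rows, so rows that repeat a pose let the fingers close, or fill a call up. It gives the time, the measured TCP pose, the force, the opening and the grip force at its end, in the units of the state.
- read_state(): the state, without advancing time (a new reading comes with each control period).
- viewer.read_camera(name): name is "scene" or "top" or "wrist"; returns the picture (384x512x3 uint8, red, green, blue); there is no depth.
- viewer.camera_params(name): a dict with "K" (3x3 intrinsics, pixels), "D" ([k1, k2, p1, p2, k3] as OpenCV has them; the pictures are not rectified), "R" (3x3) and "t" (3): a world point X has camera coordinates R X + t. Camera axes: x right, y down, z forward; pixel columns grow to the right and rows downward; lengths in m; the calibration is good to about 2 mm. A picture is of the moment at which its call begins: read the wrist's pose just before it. camera_params takes no time and is no camera call; for the wrist camera it gives the pose at the moment of the call.
- workorder.hand_in(): hands the job in; it is judged then, once.
The state is a dict: "t": time; "q": joint angles; "qvel": joint speeds; "tau": joint torques, N m; "tcp_pos": TCP position; "eef_rot": TCP orientation; "contact_force": force on the tool from outside, world axes, zero at the start; "ft_torque": the same for the moment, N m; "grip_width": finger opening in m; "grasp_force": force on a finger pad.
Only numpy, scipy, OpenCV 4.12 (cv2) and the standard library are available. Lean on these libraries where they do the work, as an engineer would, in place of code of your own. Each camera call takes 0.05 s, during which the arm holds its last target. There are 200 camera calls.

### The job

The two portable label printers have flat battery packs standing popped up in their bays, and the two chargers hold charged packs. Put a charged pack into each printer, pressed down on the sprung ejector until the catch keeps it down, and stand a flat pack fully home in each charger; the closed notebook is free to put a pack down on the way. Let go of everything and leave the tasting glass standing where it is.

Things in the scene. Friction and masses are not known exactly. Their poses are not given: they have to be found in the camera images.
- flat_pack_1: Upright battery pack 52 (x) x 34 (y) x 85 mm high, 0.15 kg, heavier at the top; grey middle with bare metal plates, black head; same turned half round. Its foot is 48 mm long in x; a 4 mm deep groove at 10 to 26 mm height runs along both y faces. Origin at the centre of its underside, z up. All four look alike; this one is flat: it starts popped up in the bay of printer_1.
- flat_pack_2: Upright battery pack 52 (x) x 34 (y) x 85 mm high, 0.15 kg, heavier at the top; grey middle with bare metal plates, black head; same turned half round. Its foot is 48 mm long in x; a 4 mm deep groove at 10 to 26 mm height runs along both y faces. Origin at the centre of its underside, z up. All four look alike; this one is flat: it starts popped up in the bay of printer_2.
- charged_pack_1: Upright battery pack 52 (x) x 34 (y) x 85 mm high, 0.15 kg, heavier at the top; grey middle with bare metal plates, black head; same turned half round. Its foot is 48 mm long in x; a 4 mm deep groove at 10 to 26 mm height runs along both y faces. Origin at the centre of its underside, z up. All four look alike; this one is charged: it starts in charger_1.
- charged_pack_2: Upright battery pack 52 (x) x 34 (y) x 85 mm high, 0.15 kg, heavier at the top; grey middle with bare metal plates, black head; same turned half round. Its foot is 48 mm long in x; a 4 mm deep groove at 10 to 26 mm height runs along both y faces. Origin at the centre of its underside, z up. All four look alike; this one is charged: it starts in charger_2.
- printer_1: Black portable label printer, fixed, x -98 to +46 mm, y +-52 mm; grey round roll cover up to 72 mm high at its -x half. Battery bay open upward, centred on the origin: 61 (x) x 42 (y) mm, body top 56 mm, 60 degree funnel collar from 56 to 64 mm. Its sprung ejector plate holds a pack with its underside at 40 mm until it is pressed down (see printer_2). Origin on the desk under the bay, z up.
- printer_2: Second printer, just like printer_1. In both, a pack pressed down 26 mm (8 to 15 N; hold it down a moment) is caught by sprung catches that snap into its groove from the bay's sides, and stays with its underside at 14.5 mm; hard stop at 10.5 mm. Let go earlier, it comes up again. A caught pack cannot be pulled out. Origin as printer_1.
- charger_1: White single charger, fixed, x -56 to +48 mm, y +-46 mm. Plain open bay centred on the origin: 61 (x) x 42 (y) mm, floor at 14 mm, body top 44 mm, 60 degree grey funnel collar from 44 to 52 mm. A pack drops in and stands with its underside at 14 mm; no catch. Origin on the desk under the bay, z up.
- charger_2: White single charger, fixed, x -56 to +48 mm, y +-46 mm. Plain open bay centred on the origin: 61 (x) x 42 (y) mm, floor at 14 mm, body top 44 mm, 60 degree grey funnel collar from 44 to 52 mm. A pack drops in and stands with its underside at 14 mm; no catch. Origin on the desk under the bay, z up.
- note_pad: Closed blue notebook lying flat, 148 (x) x 105 (y, from -47 to +58 mm) x 15 mm thick, fixed and empty: the free spot for a pack. Origin at its underside, z up.
- tasting_glass: Clear stemmed tasting glass, 63 mm across, 155 mm tall, loose, standing behind the work, in front of the tall tray cabinet (its front at about x = 0.62 m, from y = 0.1 to -0.35 m; swing the arm clear of it). Origin at the centre of its foot, z up. To be left alone.
Mind the look-alikes: they are no part of the job. What is shaped like the charged_pack_2 but blue or turquoise is not meant.

How it is judged:
By the outcome, as a careful person would: the job done as asked, in the order asked, and still so for the second after the job is handed in, with the robot touching nothing.
It also fails if it takes over 144 s, if anything falls off the work surface, if the arm or the gripper's body presses on something with over 40 N, if the wrist force passes 120 N, or if a joint passes its speed limit or range.

## Working session

There is one attempt and no reset: what is moved stays moved. The work goes in short steps, Python scripts to look and compute and a tool call to move; the robot and the scene stay as the last step left them, time stands still between calls to the robot, and variables do not carry over. Pictures are saved under pics/ and viewed, at most 14 in all, crops included, and the job is handed in when it is done.

Besides the shell and the picture viewer there is one more tool, called by a JSON object that holds its "fn" and its "kwargs", one argument or row to a line. servo_tool: Moves the arm, as the interface text tells. Its arguments: {"type":"object","properties":{"xyz":{"type":"array"},"turn":{"type":"array"},"grip":{"type":"number"},"force":{"type":"number"}},"required":["xyz","turn"]}

```bash
mkdir -p pics
python3 - <<'E'
from rig import read_state, viewer
import cv2,numpy as np
s=read_state(); print({k:np.round(v,3) for k,v in s.items()})
for n in ["top","scene"]:
    p=viewer.camera_params(n); print(n,{k:np.round(v,3).tolist() for k,v in p.items()})
    im=viewer.read_camera(n); np.save(f"pics/{n}.npy",im)
    cv2.imwrite(f"pics/{n}0.png",cv2.resize(im[:,:,::-1],(800,600),interpolation=cv2.INTER_CUBIC))
E
```

```text
{'t': np.float64(0.0), 'q': array([ 1.042,  0.592,  0.048,  1.61 , -0.033,  0.943, -0.034]), 'qvel': array([ 0.001,  0.   ,  0.001, -0.   ,  0.   ,  0.001, -0.001]), 'tau': array([-2.0000e-03, -5.4869e+01,  1.5460e+00, -1.9813e+01,  9.0000e-03,
        9.0000e-03, -0.0000e+00]), 'tcp_pos': array([ 0.306, -0.656,  0.23 ]), 'eef_rot': array([-3.065e+00, -6.790e-01,  1.000e-03]), 'contact_force': array([ 0.305, -0.578, -0.084]), 'ft_torque': array([ 0.088, -0.059,  0.003]), 'grasp_force': np.float64(0.0), 'grip_width': np.float64(0.085)}
top {'K': [[475.509, 0.0, 255.711], [0.0, 475.509, 186.157], [0.0, 0.0, 1.0]], 'D': [-0.15, 0.0, 0.0, 0.0, 0.0], 'R': [[0.008, -1.0, 0.001], [-0.999, -0.008, -0.045], [0.045, -0.0, -0.999]], 't': [0.102, 0.558, 1.447]}
scene {'K': [[348.707, 0.0, 260.4], [0.0, 348.707, 193.899], [0.0, 0.0, 1.0]], 'D': [0.029, 0.0, 0.0, 0.0, 0.0], 'R': [[-0.9, -0.436, 0.006], [-0.199, 0.397, -0.896], [0.388, -0.808, -0.444]], 't': [0.554, 0.119, 1.027]}
```

View pics/top0.png

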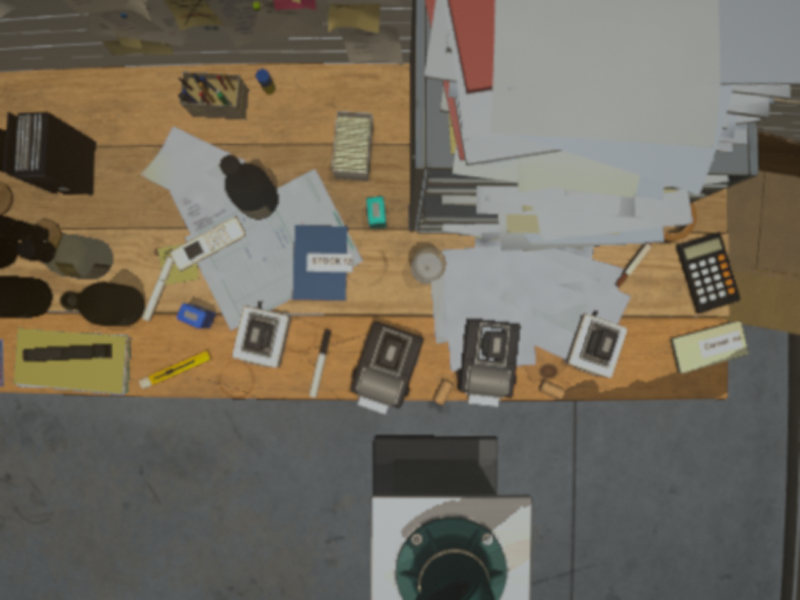

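View pics/scene0.png

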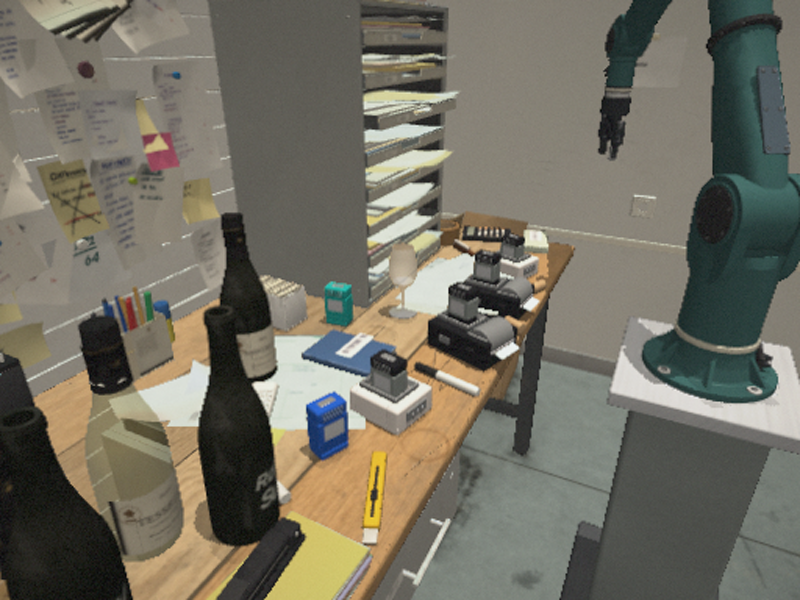

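The top view shows the chargers at about (262,335) and (598,344), and the printers at about (390,355) and (490,350). The notebook is at (320,262) and the glass at (428,264). The turquoise (376,212) and blue (193,315) packs are decoys. Next I segment the bodies and the pack heads.

```bash
cat > h.py <<'E'
from rig import read_state, viewer
import cv2,numpy as np
from scipy.spatial.transform import Rotation as Ro
def ray(p,uv,z):
    n=cv2.undistortPoints(np.array(uv,float).reshape(-1,1,2),p["K"],np.array(p["D"])).reshape(-1,2)
    R=np.array(p["R"]);c=-R.T@np.array(p["t"])
    d=np.c_[n,np.ones(len(n))]@R
    return c+d*((z-c[2])/d[:,2])[:,None]
def proj(p,X):
    R=np.array(p["R"]);return cv2.projectPoints(np.array(X,float).reshape(-1,1,3),cv2.Rodrigues(R)[0],np.array(p["t"]),p["K"],np.array(p["D"]))[0].reshape(-1,2)
def to(target,yaw=None):
    "shift in tool axes (units 30mm) and turn deg to reach target xyz, tool x yaw (deg, mod 180)"
    s=read_state();M=Ro.from_rotvec(s["eef_rot"]).as_matrix()
    d=M.T@(np.array(target)-s["tcp_pos"])/0.03
    cy=np.degrees(np.arctan2(M[1,0],M[0,0]));t=None
    if yaw is not None: t=-((yaw-cy+90)%180-90)
    return np.round(d,3),None if t is None else round(t,2),"curyaw",round(cy,2),"tilt z",np.round(M[:,2],3)
E
python3 - <<'E'
from h import *
im=np.load("pics/top.npy");p=viewer.camera_params("top")
hsv=cv2.cvtColor(im,cv2.COLOR_RGB2HSV)
def show(mask,z,lo,hi,name):
    for c in cv2.findContours(mask.astype(np.uint8)*255,cv2.RETR_EXTERNAL,cv2.CHAIN_APPROX_NONE)[0]:
        a=cv2.contourArea(c)
        if lo<a<hi:
            b=cv2.boxPoints(cv2.minAreaRect(c));w=ray(p,b,z)
            l=np.linalg.norm(np.diff(w,axis=0),axis=1)*1e3
            e=w[1]-w[0] ; print(name,np.round(cv2.minAreaRect(c)[0]),int(a),"ctr",np.round(w.mean(0),4),"sides",np.round(l[:2]),"ang",round(np.degrees(np.arctan2(e[1],e[0])),1))
roi=np.zeros(im.shape[:2],bool);roi[185:265,140:410]=1
m=(hsv[...,1]<40)&(hsv[...,2]>165)&roi;show(m,.044,400,3000,"white")
m=(hsv[...,2]<70)&roi;show(m,.056,300,4000,"dark")
m=(hsv[...,0]>100)&(hsv[...,0]<125)&(hsv[...,1]>100);show(m,.015,600,4000,"blue")
cv2.imwrite("pics/crop.png",cv2.cvtColor(cv2.resize(im[185:265,140:410],None,fx=2.96,fy=2.96,interpolation=cv2.INTER_CUBIC),cv2.COLOR_RGB2BGR))
E
```

```text
dark [247. 233.] 327 ctr [0.4163 0.1307 0.056 ] sides [141. 109.] ang -19.0
```

View pics/crop.png

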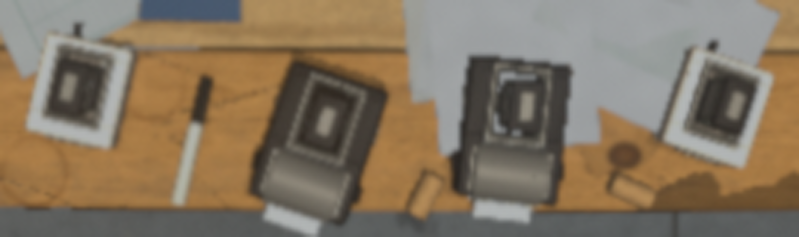

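The crop shows the bay collars at about (77,92) for the left charger, (327,117) for the left printer, (518,103) for the right printer and (722,102) for the right charger. Yaws are about -14, -17, -5 and -17°. I turn these into rough world positions and plan the first move.

Run:
```python
from h import *
p=viewer.camera_params("top")
f=lambda u,v:(u/2.963+140-.33,v/2.963+185-.33)
for n,uv,z in [("CL",(77,92),.05),("PL",(327,117),.062),("PR",(518,103),.062),("CR",(722,102),.05)]:
    print(n,np.round(ray(p,[f(*uv)],z)[0],3))
print("note",np.round(ray(p,[(320/1.5625,262/1.5625)],.015)[0],3),"glass",np.round(ray(p,[(428/1.5625,264/1.5625)],.1)[0],3))
w=viewer.camera_params("wrist");s=read_state();M=Ro.from_rotvec(s["eef_rot"]).as_matrix()
R=np.array(w["R"]);c=-R.T@np.array(w["t"])
print("K",np.round(w["K"],1).tolist(),w["D"],"cam in tool",np.round(M.T@(c-s["tcp_pos"]),4),"axes in tool\n",np.round(M.T@R.T,3))
print(to((0.50,-0.25,.33),-15))
```

```text
CL [0.465 0.376 0.05 ]
PL [0.442 0.123 0.062]
PR [ 0.458 -0.068  0.062]
CR [ 0.459 -0.279  0.05 ]
note [0.613 0.264 0.015] glass [0.604 0.054 0.1  ]
K [[334.6, 0.0, 253.1], [0.0, 334.6, 195.2], [0.0, 0.0, 1.0]] [-0.04088176  0.          0.          0.          0.        ] cam in tool [ 0.071  -0.     -0.1424] axes in tool
 [[-0.001 -0.961 -0.278]
 [ 1.    -0.    -0.   ]
 [ 0.    -0.278  0.961]]
(array([11.591, -9.557, -3.307]), np.float64(39.97), 'curyaw', np.float64(24.97), 'tilt z', array([-0.001,  0.002, -1.   ]))
```

{"fn": "servo_tool", "kwargs": {
  "xyz": [
    [1.2,-1.1,-0.3],
    [2.4,-2.2,-0.6],
    [3.6,-3.3,-0.9],
    [4.8,-4.4,-1.2],
    [6,-5.5,-1.5],
    [7.2,-6.6,-1.8],
    [8.4,-7.7,-2.1],
    [9.4,-8.7,-2.3],
    [9.95,-9.2,-2.3],
    [9.95,-9.2,-2.3]
  ],
  "turn": [5,10,15,20,25,30,35,40,40,40],
  "grip": 85
}}

```text
t: 0.93
tcp_pos: [0.4607, -0.2781, 0.3005]
eef_rot: [-3.114, 0.409, 0.0]
contact_force: [0.6, 0.3, -0.4]
grip_width: 0.0848
grasp_force: 0.0
```

```bash
cat >> h.py <<'E'
def snap(name):
    s=read_state();p=viewer.camera_params("wrist");im=viewer.read_camera("wrist")
    np.savez(f"pics/{name}.npz",im=im,**{k:np.array(v) for k,v in p.items()})
    cv2.imwrite(f"pics/{name}.png",im[:,:,::-1]);return p,im
E
python3 - <<'E'
from h import *
s=read_state();print(s["t"],s["tcp_pos"],np.abs(s["qvel"]).max());snap("w1")
print(to((.46,-.28,.30),-15))
print(to((.42,.03,.30),-10))
E
```

```text
0.9333 [ 0.46070141 -0.27811736  0.30046921] 0.8941483689201823
(array([-0.077,  0.384,  0.028]), np.float64(0.69), 'curyaw', np.float64(-14.31), 'tilt z', array([ 0.003,  0.006, -1.   ]))
(array([-3.923, -9.299,  0.091]), np.float64(-4.31), 'curyaw', np.float64(-14.31), 'tilt z', array([ 0.003,  0.006, -1.   ]))
```

View pics/w1.png

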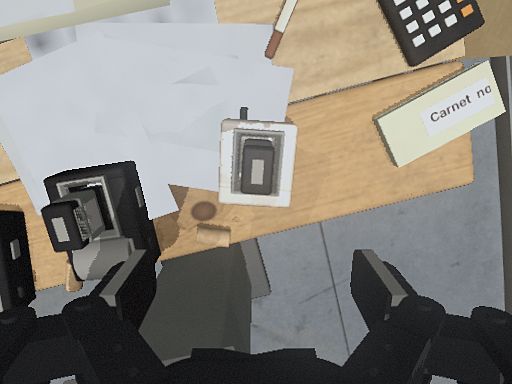

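The charger's white body centres near (258,163) and the pack head near (258,168). The right printer's popped pack is at about (70,225). Next I view both printers.

{"fn": "servo_tool", "kwargs": {
  "xyz": [
    [-0.4,-1.3,0],
    [-0.8,-2.6,0],
    [-1.2,-3.9,0],
    [-1.6,-5.2,0],
    [-2,-6.5,0],
    [-2.4,-7.8,0],
    [-2.8,-9.1,0],
    [-2.9,-9.8,0],
    [-2.9,-9.8,0],
    [-2.9,-9.8,0]
  ],
  "turn": [-1,-2,-3,-4,-4,-4,-4,-4,-4,-4]
}}

```text
t: 1.82
tcp_pos: [0.4522, 0.0264, 0.3001]
eef_rot: [3.127, -0.296, -0.001]
contact_force: [-0.3, -0.1, -0.5]
grip_width: 0.0853
grasp_force: 0.0
```

Run:
```python
from h import *
s=read_state();print(s["t"],s["tcp_pos"],np.abs(s["qvel"]).max());snap("w2")
print(to((.46,.33,.30),-14))
```

```text
1.8167 [0.4521707  0.02643257 0.30009547] 0.0488419306240367
(array([-1.6830e+00, -1.0034e+01, -6.0000e-03]), np.float64(2.99), 'curyaw', np.float64(-11.01), 'tilt z', array([-0.001, -0.001, -1.   ]))
```

View pics/w2.png

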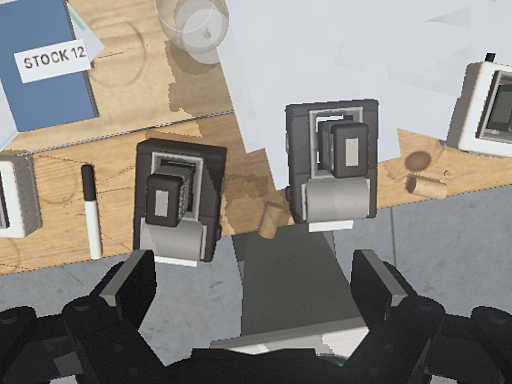

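Both printers are clear: the left pack head is at about (168,200) and the right one at about (348,150). Next I view the left charger and the notebook.

{"fn": "servo_tool", "kwargs": {
  "xyz": [
    [-0.2,-1.3,0],
    [-0.4,-2.6,0],
    [-0.6,-3.9,0],
    [-0.8,-5.2,0],
    [-1,-6.5,0],
    [-1.2,-7.8,0],
    [-1.4,-9.1,0],
    [-1.6,-9.6,0],
    [-1.6,-9.6,0],
    [-1.6,-9.6,0]
  ],
  "turn": [1,2,3,3,3,3,3,3,3,3]
}}

```text
t: 2.7
tcp_pos: [0.461, 0.316, 0.2997]
eef_rot: [3.116, -0.385, -0.001]
contact_force: [0.2, -1.1, -0.3]
grip_width: 0.0852
grasp_force: 0.0
```

Run:
```python
from h import *
s=read_state();print(s["t"],s["tcp_pos"],np.abs(s["qvel"]).max());snap("w3")
```

```text
2.7 [0.46102093 0.31604589 0.2996644 ] 0.03526831596491956
```

View pics/w3.png

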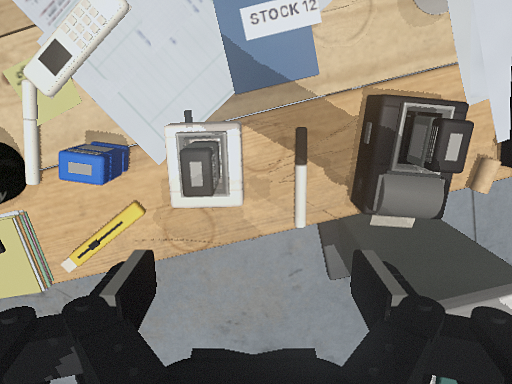

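The left charger is at about (204,166), with its pack head at about (198,169). The notebook's lower edge runs from (235,92) to (318,72). I segment the heads and bodies in the wrist pictures.

```bash
cat > m.py <<'E'
from h import *
def load(n):
    d=np.load(f"pics/{n}.npz");return d["im"],{k:d[k] for k in("K","D","R","t")}
def rect(p,c,z,inv=False):
    b=cv2.boxPoints(cv2.minAreaRect(c));w=ray(p,b,z);l=np.linalg.norm(np.diff(w,axis=0),axis=1)*1e3
    e=(w[1]-w[0]) if l[0]>l[1] else (w[2]-w[1])
    a=(np.degrees(np.arctan2(e[1],e[0]))+90)%180-90
    return np.round(w.mean(0)[:2],4),np.round(sorted(l[:2]),1),round(a,1),b
E
python3 - <<'E'
from m import *
tiles=[]
for n,k,(x0,y0,x1,y1),zt,zb in [("w1","CR",(210,110,305,215),.099,.044),("w2","PL",(128,130,233,265),.125,.056),("w2","PR",(275,90,390,230),.125,.056),("w3","CL",(155,115,250,215),.099,.044)]:
    im,p=load(n);g=im[y0:y1,x0:x1];off=np.array([x0,y0],np.float32)
    v=g.max(2)
    big=cv2.resize(g[:,:,::-1],None,fx=3,fy=3,interpolation=cv2.INTER_CUBIC)
    def best(mask,z,lo,hi,col,nm):
        mask=cv2.morphologyEx(mask.astype(np.uint8)*255,cv2.MORPH_OPEN,np.ones((3,3)))
        for c in cv2.findContours(mask,cv2.RETR_EXTERNAL,cv2.CHAIN_APPROX_NONE)[0]:
            if lo<cv2.contourArea(c)<hi:
                r=rect(p,c.astype(np.float32)+off,z);print(k,nm,cv2.contourArea(c),*r[:3])
                cv2.drawContours(big,[((r[3]-off)*3).astype(int)],-1,col,1)
    sat=g.max(2).astype(int)-g.min(2)
    best((v>205)&(sat<25),zb,1500,9000,(0,0,255),"white") if k[0]=="C" else best(v<70,zb,2500,15000,(0,0,255),"dark")
    best(v<45,zt,300,3500,(0,255,0),"head")
    best((v>110)&(v<200)&(sat<15),zt,80,450,(255,0,0),"label")
    tiles.append(cv2.copyMakeBorder(big,0,max(0,600-big.shape[0]),0,4,cv2.BORDER_CONSTANT)[:420])
o=np.hstack(tiles);o=cv2.resize(o,(800,int(o.shape[0]*800/o.shape[1])));cv2.imwrite("pics/seg1.png",o)
for n,(u,v) in [("w1",(258,140)),("w2",(150,195)),("w2",(334,128))]:
    im,p=load(n);print(n,im[v,u-20:u+40:3].max(1))
E
```

```text
CR white 1918.5 [ 0.4538 -0.2802] [87.  99.9] -20.2
CR label 272.5 [ 0.4569 -0.2808] [12.5 26.8] -14.5
PL label 264.5 [0.4413 0.1224] [11.9 26.2] -15.0
PL label 380.5 [0.451  0.0953] [32.6 68.2] -13.3
PR label 257.0 [ 0.4561 -0.0688] [10.5 25.1] -6.1
PR label 201.5 [ 0.4917 -0.0696] [13.7 27.9] 79.5
CL white 2642.5 [0.4745 0.3813] [100.2 111. ] -14.7
CL label 276.5 [0.471  0.3756] [12.8 27.4] -12.2
w1 [119 146 149  89  84  83  76  73  72  64  79 228 135 118 125 157 225 225
 225 215]
w2 [209 222  53  66  70  63  58  63  56 165 164 165 170  67  72  73  38  81
 132  98]
w2 [126 182  71  86  81 104  67  76  86  88  90  86  87  95 100 100 100  98
  82  95]
```

View pics/seg1.png

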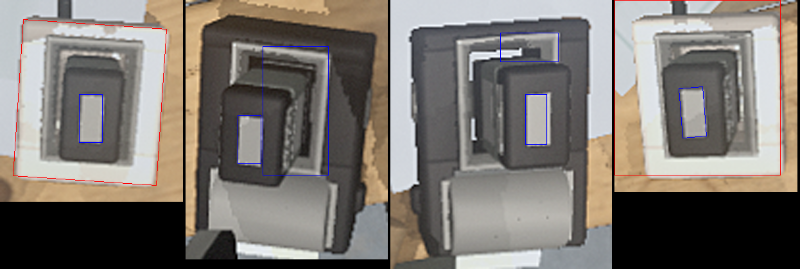

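The labels measure about 12.5 x 27 mm on every head at the expected heights, and they match the bays seen from the top to within a few mm. First I go over the right printer, PR (0.456, -0.069, yaw -6°).

{"fn": "servo_tool", "kwargs": {
  "xyz": [
    [0.3,1.3,0.25],
    [0.6,2.6,0.5],
    [0.9,3.9,0.75],
    [1.2,5.2,1],
    [1.55,6.5,1.25],
    [1.85,7.8,1.5],
    [2.15,9.1,1.75],
    [2.5,10.4,2],
    [2.8,11.7,2.2],
    [2.97,12.5,2.3]
  ],
  "turn": [-1,-2,-3,-4,-5,-6,-7,-8,-8,-8]
}}

```text
t: 3.58
tcp_pos: [0.4532, -0.0756, 0.2308]
eef_rot: [3.134, -0.181, -0.003]
contact_force: [-0.2, 0.0, 0.7]
grip_width: 0.0851
grasp_force: 0.0
```

Run:
```python
from h import *
s=read_state();print(s["t"],s["tcp_pos"],np.abs(s["qvel"]).max())
print(to((.4561,-.0688,.097),-6))
```

```text
3.5833 [ 0.45319262 -0.0755581   0.23080023] 0.6441258701650634
(array([ 0.078, -0.248,  4.459]), np.float64(-0.6), 'curyaw', np.float64(-6.6), 'tilt z', array([-0.002, -0.003, -1.   ]))
```

{"fn": "servo_tool", "kwargs": {
  "xyz": [
    [0,0,0.5],
    [0,0,1.4],
    [0,0,2.3],
    [0,0,3.2],
    [0,0,3.9],
    [0,0,4.3],
    [0,0,4.45],
    [0,0,4.45],
    [0,0,4.45],
    [0,0,4.45]
  ],
  "turn": [0,0,0,0,0,0,0,0,0,0]
}}

```text
t: 4.42
tcp_pos: [0.4563, -0.069, 0.0988]
eef_rot: [3.137, -0.168, 0.003]
contact_force: [0.4, 0.3, 0.1]
grip_width: 0.0846
grasp_force: 0.0
```

{"fn": "servo_tool", "kwargs": {
  "xyz": [
    [0,0,0],
    [0,0,0],
    [0,0,0],
    [0,0,0],
    [0,0,0],
    [0,0,0],
    [0,0,0],
    [0,0,0],
    [0,0,0],
    [0,0,0]
  ],
  "turn": [0,0,0,0,0,0,0,0,0,0],
  "grip": 20,
  "force": 60
}}

```text
t: 5.25
tcp_pos: [0.4561, -0.0681, 0.0979]
eef_rot: [3.137, -0.165, 0.001]
contact_force: [0.3, -0.3, 3.6]
grip_width: 0.0328
grasp_force: 62.2
```

Run:
```python
from h import *
s=read_state();print(s["t"],s["tcp_pos"],s["contact_force"],s["grip_width"],s["grasp_force"])
print(to((.4561,-.0688,.097),-6));snap("g1")
```

```text
5.25 [ 0.4560816  -0.0680831   0.09786718] [ 0.29599244 -0.29734205  3.57097868] 0.0328273885542336 62.24964380264282
(array([0.003, 0.024, 0.029]), np.float64(-0.03), 'curyaw', np.float64(-6.03), 'tilt z', array([ 0., -0., -1.]))
```

View pics/g1.png

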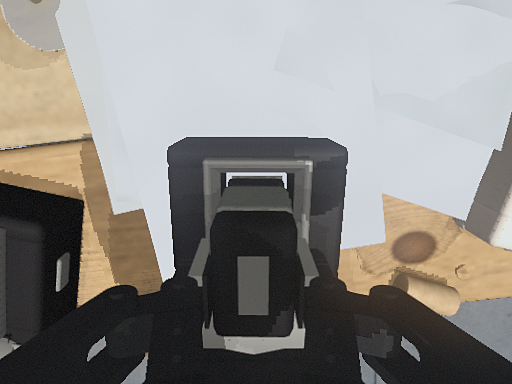

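The pack is held centred: opening 32.8 mm, 62 N, with its label at (253,285). I lift it and carry it to the notebook, keeping clear of the glass.

{"fn": "servo_tool", "kwargs": {
  "xyz": [
    [0,0,-0.5],
    [0,0,-1.4],
    [0,0,-2.5],
    [0,0,-3.6],
    [0,0,-4.5],
    [-0.1,-1,-4.75],
    [-0.25,-2.3,-4.75],
    [-0.4,-3.6,-4.75],
    [-0.55,-4.9,-4.75],
    [-0.65,-6.1,-4.75]
  ],
  "turn": [0,0,0,0,0,0,0,0,0,0]
}}

```text
t: 6.13
tcp_pos: [0.4543, 0.1179, 0.2399]
eef_rot: [3.137, -0.164, -0.002]
contact_force: [1.3, -0.4, -1.0]
grip_width: 0.0332
grasp_force: 61.9
```

{"fn": "servo_tool", "kwargs": {
  "xyz": [
    [0,-0.8,0],
    [0.7,-1.7,0],
    [1.4,-2.5,0],
    [2.2,-3.3,0],
    [2.9,-4,0],
    [3.6,-4.6,0],
    [4.2,-5,0],
    [4.6,-5.3,0],
    [4.7,-5.42,0],
    [4.7,-5.42,0]
  ],
  "turn": [0,0,0,0,0,0,0,0,0,0]
}}

```text
t: 6.97
tcp_pos: [0.6127, 0.2635, 0.239]
eef_rot: [3.137, -0.164, -0.003]
contact_force: [-0.8, 0.8, -1.3]
grip_width: 0.0327
grasp_force: 61.9
```

Run:
```python
from h import *
s=read_state();print(s["t"],s["tcp_pos"],s["contact_force"],s["grip_width"],s["grasp_force"])
print(to((.613,.262,.073),-6));snap("g2")
```

```text
6.9667 [0.61271988 0.26345565 0.23903051] [-0.79820661  0.7886678  -1.3003146 ] 0.03270448211878447 61.893504559993744
(array([0.024, 0.044, 5.534]), np.float64(0.01), 'curyaw', np.float64(-5.99), 'tilt z', array([-0.002, -0.   , -1.   ]))
```

View pics/g2.png

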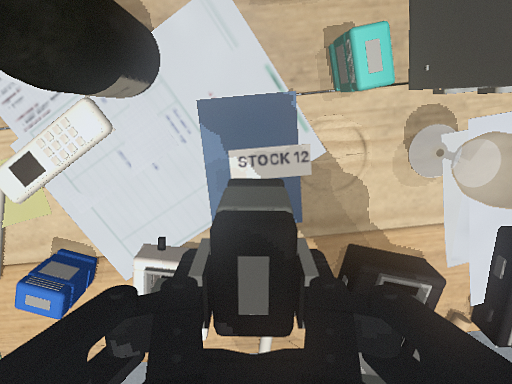

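The notebook is centred under the pack, spanning columns 200 to 300, and the glass is undisturbed. I lower the pack, release it and rise.

{"fn": "servo_tool", "kwargs": {
  "xyz": [
    [0,0,0.6],
    [0,0,1.6],
    [0,0,2.6],
    [0,0,3.6],
    [0,0,4.4],
    [0,0,4.9],
    [0,0,5.2],
    [0,0,5.35],
    [0,0,5.45],
    [0,0,5.52]
  ],
  "turn": [0,0,0,0,0,0,0,0,0,0]
}}

```text
t: 7.85
tcp_pos: [0.6133, 0.2629, 0.0754]
eef_rot: [-3.137, 0.165, -0.002]
contact_force: [-0.2, 0.4, -1.6]
grip_width: 0.0332
grasp_force: 61.9
```

Run:
```python
from h import *
s=read_state();print(s["t"],s["tcp_pos"],s["contact_force"],s["grip_width"],s["grasp_force"])
```

```text
7.85 [0.61331687 0.26290496 0.07544921] [-0.21425571  0.39509706 -1.562013  ] 0.033221402781007346 61.87945246696472
```

{"fn": "servo_tool", "kwargs": {
  "xyz": [
    [0,0,0.03],
    [0,0,0.06],
    [0,0,0.06],
    [0,0,0.06],
    [0,0,0.06],
    [0,0,0.06],
    [0,0,0.06],
    [0,0,0.06],
    [0,0,0.06],
    [0,0,0.06]
  ],
  "turn": [0,0,0,0,0,0,0,0,0,0]
}}

```text
t: 8.68
tcp_pos: [0.6137, 0.2631, 0.0738]
eef_rot: [-3.137, 0.165, -0.002]
contact_force: [-0.8, -0.1, 6.6]
grip_width: 0.033
grasp_force: 62.8
```

{"fn": "servo_tool", "kwargs": {
  "xyz": [
    [0,0,0],
    [0,0,0],
    [0,0,0],
    [0,0,0],
    [0,0,0],
    [0,0,-0.3],
    [0,0,-1],
    [0,0,-2],
    [0,0,-3.2],
    [0,0,-4]
  ],
  "turn": [0,0,0,0,0,0,0,0,0,0],
  "grip": 85
}}

```text
t: 9.52
tcp_pos: [0.614, 0.2634, 0.1965]
eef_rot: [-3.135, 0.165, -0.005]
contact_force: [-0.4, -0.3, 0.4]
grip_width: 0.0852
grasp_force: 0.0
```

Run:
```python
from h import *
s=read_state();print(s["t"],s["tcp_pos"],s["contact_force"],s["grip_width"])
p,im=snap("g3");v=im.max(2).astype(int);sat=v-im.min(2)
print(im[250:330:8,250],)
for c in cv2.findContours(((v>110)&(v<215)&(sat<15)).astype(np.uint8),cv2.RETR_EXTERNAL,cv2.CHAIN_APPROX_NONE)[0]:
    w=ray(p,cv2.boxPoints(cv2.minAreaRect(c)),.1);l=np.linalg.norm(np.diff(w,axis=0),axis=1)[:2]*1e3
    if cv2.contourArea(c)>100 and max(l)<40: print(np.round(w.mean(0),4),np.round(l,1))
```

```text
9.5167 [0.61400213 0.26337444 0.19646638] [-0.40903274 -0.27033865  0.40015436] 0.08518268035837129
[[219 197 163]
 [217 196 160]
 [210 179 135]
 [187 155 114]
 [200 166 123]
 [195 163 119]
 [197 166 122]
 [198 165 122]
 [142 112  79]
 [195 163 119]]
[0.619  0.2608 0.1   ] [11.  13.8]
[0.6843 0.3801 0.1   ] [15.  37.6]
[0.674  0.0898 0.1   ] [27.6  3.9]
[0.706  0.1591 0.1   ] [10.9 24.1]
[0.736  0.2713 0.1   ] [ 4.2 31.9]
```

View pics/g3.png

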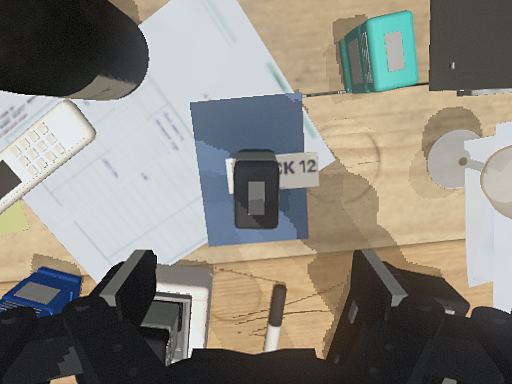

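The pack stands upright on the notebook with its label at (257,198). Next is the right charger's charged pack.

{"fn": "servo_tool", "kwargs": {
  "xyz": [
    [-0.5,0.5,-1],
    [-1.4,1.5,-1.6],
    [-2.3,2.5,-1.6],
    [-3.2,3.4,-1.6],
    [-4.1,4.4,-1.6],
    [-4.6,5.4,-1.6],
    [-4.5,6.7,-1.6],
    [-4.35,8,-1.6],
    [-4.2,9.3,-1.6],
    [-4.05,10.6,-1.6]
  ],
  "turn": [0,0,0,0,0,0,0,0,0,0]
}}

```text
t: 10.4
tcp_pos: [0.4583, -0.0422, 0.2416]
eef_rot: [-3.137, 0.164, -0.002]
contact_force: [1.5, -0.6, 1.2]
grip_width: 0.0852
grasp_force: 0.0
```

{"fn": "servo_tool", "kwargs": {
  "xyz": [
    [0.1,1.3,0],
    [0.2,2.6,0],
    [0.35,3.9,0],
    [0.5,5.2,0],
    [0.6,6.4,0],
    [0.7,7.3,0],
    [0.74,7.9,0],
    [0.74,7.97,0],
    [0.74,7.97,0],
    [0.74,7.97,0]
  ],
  "turn": [1,2,4,6,8,8.5,8.5,8.5,8.5,8.5]
}}

```text
t: 11.23
tcp_pos: [0.4557, -0.2794, 0.2409]
eef_rot: [-3.115, 0.396, 0.001]
contact_force: [0.3, 0.4, -0.3]
grip_width: 0.0851
grasp_force: 0.0
```

```bash
cat >> h.py <<'E'
def st(): s=read_state();print(round(s["t"],2),np.round(s["tcp_pos"],4),np.round(s["contact_force"],1),round(s["grip_width"],4),round(float(s["grasp_force"]),1))
def label(p,im,z,uv=None):
    g=im.max(2).astype(int);sat=g-im.min(2)
    for c in cv2.findContours(((g>105)&(g<215)&(sat<15)).astype(np.uint8),cv2.RETR_EXTERNAL,cv2.CHAIN_APPROX_NONE)[0]:
        if cv2.contourArea(c)<80: continue
        w=ray(p,cv2.boxPoints(cv2.minAreaRect(c)),z);l=np.linalg.norm(np.diff(w,axis=0),axis=1)[:2]*1e3
        e=w[1]-w[0] if l[0]>l[1] else w[2]-w[1]
        if 22<max(l)<31 and 9<min(l)<16: print("label",np.round(w.mean(0),4),np.round(l,1),round((np.degrees(np.arctan2(e[1],e[0]))+90)%180-90,1),np.round(cv2.minAreaRect(c)[0]))
E
python3 - <<'E'
from h import *
st();p,im=snap("g4");label(p,im,.099)
print(to((.4569,-.2808,.071),-14.5))
E
```

```text
11.23 [ 0.4557 -0.2794  0.2409] [ 0.3  0.4 -0.3] 0.0851 0.0
label [ 0.1919 -0.4237  0.099 ] [29.1 11.4] 73.6 [443. 379.]
label [ 0.2948 -0.0235  0.099 ] [29.2 11.3] 77.5 [ 63. 379.]
label [ 0.3761 -0.2555  0.099 ] [14.1 28.5] 0.1 [250. 268.]
(array([0.053, 0.061, 5.663]), np.float64(0.1), 'curyaw', np.float64(-14.4), 'tilt z', array([-0.   ,  0.001, -1.   ]))
```

{"fn": "servo_tool", "kwargs": {
  "xyz": [
    [0,0,0.6],
    [0.05,0.05,1.7],
    [0.05,0.05,2.8],
    [0.05,0.05,3.9],
    [0.05,0.05,4.8],
    [0.05,0.05,5.3],
    [0.05,0.05,5.55],
    [0.05,0.05,5.63],
    [0.05,0.05,5.63],
    [0.05,0.05,5.63]
  ],
  "turn": [0,0,0,0,0,0,0,0,0,0]
}}

```text
t: 12.12
tcp_pos: [0.4578, -0.2824, 0.073]
eef_rot: [3.116, -0.396, 0.003]
contact_force: [0.6, 0.7, -0.8]
grip_width: 0.0847
grasp_force: 0.0
```

Run:
```python
from h import *
st();print(to((.4569,-.2808,.071),-14.5));p,im=snap("g5")
```

```text
12.12 [ 0.4578 -0.2824  0.073 ] [ 0.6  0.7 -0.8] 0.0847 0.0
(array([-0.041, -0.045,  0.067]), np.float64(0.02), 'curyaw', np.float64(-14.48), 'tilt z', array([ 0.002, -0.001, -1.   ]))
```

View pics/g5.png

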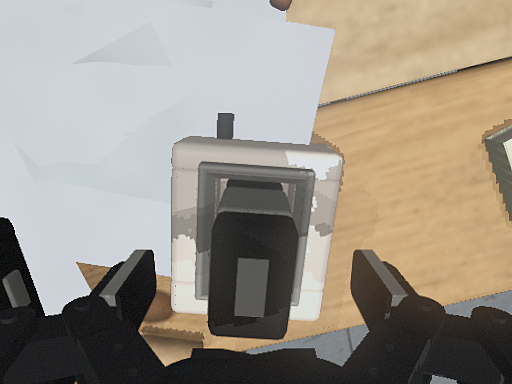

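The head sits between the open fingers with its label at (252,288). The charger itself is turned about 3° further than the tool, so its yaw is about -17.5°. I grasp and lift.

{"fn": "servo_tool", "kwargs": {
  "xyz": [
    [0,0,0],
    [0,0,0],
    [0,0,0],
    [0,0,0],
    [0,0,0],
    [0,0,0],
    [0,0,0],
    [0,0,0],
    [0,0,0],
    [0,0,0]
  ],
  "turn": [0,0,0,0,0,0,0,0,0,0],
  "grip": 20,
  "force": 80
}}

```text
t: 13.0
tcp_pos: [0.4568, -0.2827, 0.0726]
eef_rot: [3.116, -0.398, 0.0]
contact_force: [-0.6, -0.3, 5.0]
grip_width: 0.0333
grasp_force: 77.5
```

{"fn": "servo_tool", "kwargs": {
  "xyz": [
    [0,0,-0.4],
    [0,0,-1.2],
    [0,0,-2.2],
    [0,0,-3.3],
    [0,0,-4.4],
    [0,0,-5.2],
    [0,0,-5.6],
    [0,0,-5.6],
    [0,0,-5.6],
    [0,0,-5.6]
  ],
  "turn": [0,0,0,0,0,0,0,0,0,0]
}}

```text
t: 13.83
tcp_pos: [0.4557, -0.2819, 0.2387]
eef_rot: [-3.115, 0.397, 0.004]
contact_force: [-0.9, 0.0, -1.7]
grip_width: 0.033
grasp_force: 78.3
```

Run:
```python
from h import *
st();p,im=snap("g6");M=Ro.from_rotvec(read_state()["eef_rot"]).as_matrix()
s=read_state();im=im[200:384,200:310];g=im.max(2)
print(g[88,20:100:4],g[60:140:5,50])
m=(g>75).astype(np.uint8)
for c in cv2.findContours(m,cv2.RETR_EXTERNAL,cv2.CHAIN_APPROX_NONE)[0]:
    if 300<cv2.contourArea(c)<4000:
        r=cv2.minAreaRect(c);w=ray(p,[np.array(r[0])+[200,200]],s["tcp_pos"][2]-.058+.085)[0]
        print(r,"in tool",np.round(M.T@(w-s["tcp_pos"])*1e3,1))
print(to((.4561,-.0688,.24),-6))
```

```text
13.83 [ 0.4557 -0.2819  0.2387] [-0.9  0.  -1.7] 0.033 78.3
[23 29 21 25 22 87 85 82 80 83 86 83 69 30 35 22 29 29 25 21] [83 79 80 84 83 84 85 81 85 85 83 68 29 46 41 31]
((74.27323150634766, 130.09478759765625), (40.95740509033203, 59.75469970703125), 82.56858825683594) in tool [-20.3   8.4 -26.9]
((53.00689697265625, 86.38275909423828), (29.772066116333008, 57.723751068115234), 3.3664605617523193) in tool [  0.2  -0.4 -27. ]
((54.50000762939453, 42.49999237060547), (84.99998474121094, 108.99998474121094), 90.0) in tool [ 19.    0.2 -27.1]
(array([-1.765, -6.88 , -0.044]), np.float64(-8.53), 'curyaw', np.float64(-14.53), 'tilt z', array([-0.003,  0.002, -1.   ]))
```

The pack is centred in the grip (0.2 mm offset, about 3° twist). I carry it to PR.

{"fn": "servo_tool", "kwargs": {
  "xyz": [
    [-0.2,-0.7,0],
    [-0.5,-1.9,0],
    [-0.8,-3.2,0],
    [-1.1,-4.4,0],
    [-1.4,-5.5,0],
    [-1.65,-6.4,0],
    [-1.77,-6.88,0],
    [-1.77,-6.88,0],
    [-1.77,-6.88,0],
    [-1.77,-6.88,0]
  ],
  "turn": [-1,-3,-5,-7,-9,-10.5,-10.5,-10.5,-10.5,-10.5]
}}

```text
t: 14.72
tcp_pos: [0.4566, -0.0705, 0.2392]
eef_rot: [3.139, -0.112, -0.003]
contact_force: [0.3, -0.3, -1.2]
grip_width: 0.0332
grasp_force: 78.3
```

Run:
```python
from h import *
st();print(to((.4561,-.0688,.1),-4));snap("g7")
```

```text
14.72 [ 0.4566 -0.0705  0.2392] [ 0.3 -0.3 -1.2] 0.0332 78.3
(array([-0.013, -0.057,  4.638]), np.float64(-0.1), 'curyaw', np.float64(-4.1), 'tilt z', array([-0.002, -0.   , -1.   ]))
```

View pics/g7.png

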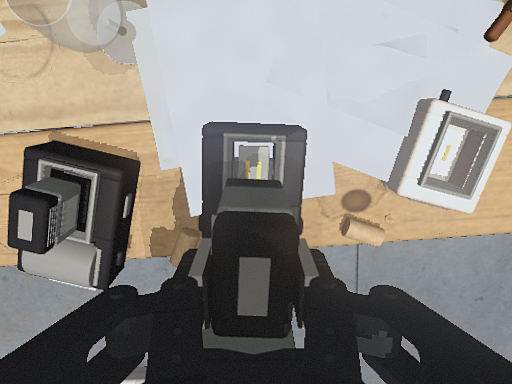

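The empty PR bay (columns 222 to 287) is centred under the pack. CR's empty bay shows at about (463,160). I lower to the ejector plate.

{"fn": "servo_tool", "kwargs": {
  "xyz": [
    [0,-0.05,0.5],
    [0,-0.05,1.4],
    [0,-0.05,2.3],
    [0,-0.05,3],
    [0,-0.05,3.5],
    [0,-0.05,3.9],
    [0,-0.05,4.2],
    [0,-0.05,4.4],
    [0,-0.05,4.55],
    [0,-0.05,4.64]
  ],
  "turn": [0,0,0,0,0,0,0,0,0,0]
}}

```text
t: 15.6
tcp_pos: [0.4575, -0.0685, 0.1005]
eef_rot: [3.139, -0.112, 0.0]
contact_force: [0.0, -0.5, 0.3]
grip_width: 0.0327
grasp_force: 78.3
```

Run:
```python
from h import *
st();print(to((.4561,-.0688,.0715),-4))
p,im=(lambda d:({k:d[k] for k in("K","D","R","t")},d["im"]))(np.load("pics/g7.npz"))
print("CR collar", np.round(ray(p,[(447,110),(508,128),(477,202),(417,185)],.052),4).tolist())
```

```text
15.6 [ 0.4575 -0.0685  0.1005] [ 0.  -0.5  0.3] 0.0327 78.3
(array([-0.046,  0.013,  0.968]), np.float64(-0.08), 'curyaw', np.float64(-4.08), 'tilt z', array([ 0., -0., -1.]))
CR collar [[0.5043, -0.2623, 0.052], [0.4831, -0.3263, 0.052], [0.4075, -0.3029, 0.052], [0.4307, -0.2371, 0.052]]
```

CR's bay centre comes out at (0.456, -0.282), yaw -18°, which agrees with the earlier figure. Now I press and hold.

{"fn": "servo_tool", "kwargs": {
  "xyz": [
    [0,0,0.2],
    [0,0,0.4],
    [0,0,0.55],
    [0,0,0.7],
    [0,0,0.8],
    [0,0,0.88],
    [0,0,0.95],
    [0,0,1],
    [0,0,1],
    [0,0,1]
  ],
  "turn": [0,0,0,0,0,0,0,0,0,0]
}}

```text
t: 16.43
tcp_pos: [0.4581, -0.0685, 0.0714]
eef_rot: [3.139, -0.111, 0.003]
contact_force: [-0.2, -1.3, 4.6]
grip_width: 0.033
grasp_force: 79.1
```

Run:
```python
from h import *
st()
```

```text
16.43 [ 0.4581 -0.0685  0.0714] [-0.2 -1.3  4.6] 0.033 79.1
```

{"fn": "servo_tool", "kwargs": {
  "xyz": [
    [0,0,0.03],
    [0,0,0.06],
    [0,0,0.08],
    [0,0,0.08],
    [0,0,0.08],
    [0,0,0.08],
    [0,0,0.08],
    [0,0,0.08],
    [0,0,0.08],
    [0,0,0.08]
  ],
  "turn": [0,0,0,0,0,0,0,0,0,0]
}}

```text
t: 17.27
tcp_pos: [0.4581, -0.0685, 0.0691]
eef_rot: [3.139, -0.111, 0.003]
contact_force: [-0.3, -1.4, 5.7]
grip_width: 0.0328
grasp_force: 79.1
```

Run:
```python
from h import *
st()
```

```text
17.27 [ 0.4581 -0.0685  0.0691] [-0.3 -1.4  5.7] 0.0328 79.1
```

{"fn": "servo_tool", "kwargs": {
  "xyz": [
    [0,0,0],
    [0,0,0],
    [0,0,0],
    [0,0,0],
    [0,0,0],
    [0,0,0],
    [0,0,-0.5],
    [0,0,-1.5],
    [0,0,-2.6],
    [0,0,-3.7]
  ],
  "turn": [0,0,0,0,0,0,0,0,0,0],
  "grip": 85
}}

```text
t: 18.1
tcp_pos: [0.4564, -0.0679, 0.1802]
eef_rot: [-3.14, 0.11, 0.003]
contact_force: [0.8, -0.3, -0.3]
grip_width: 0.0848
grasp_force: 0.0
```

{"fn": "servo_tool", "kwargs": {
  "xyz": [
    [0,-0.4,-1],
    [0,-1.2,-2],
    [0,-2,-2.2],
    [0,-2.8,-2.2],
    [0,-3,-2.2],
    [0,-3,-2.2],
    [0,-3,-2.2],
    [0,-3,-2.2],
    [0,-3,-2.2],
    [0,-3,-2.2]
  ],
  "turn": [0,0,0,0,0,0,0,0,0,0]
}}

```text
t: 18.93
tcp_pos: [0.4633, 0.0205, 0.245]
eef_rot: [3.139, -0.114, -0.002]
contact_force: [-0.4, 0.3, 0.7]
grip_width: 0.0852
grasp_force: 0.0
```

Run:
```python
from h import *
st();p,im=snap("g8")
for z in (.0995,.125): label(p,im,z)
print(to((.4413,.1224,.24),-15))
```

```text
18.93 [0.4633 0.0205 0.245 ] [-0.4  0.3  0.7] 0.0852 0.0
label [ 0.2253 -0.1716  0.0995] [29.5 11.5] 83.8 [443. 379.]
label [0.256  0.2458 0.0995] [29.5 11.4] 87.8 [ 63. 379.]
label [0.4317 0.1329 0.0995] [29.6 13.1] -19.1 [134. 223.]
label [ 0.4534 -0.2069  0.0995] [10.3 25.5] 8.0 [506. 174.]
label [ 0.2527 -0.155   0.125 ] [26.9 10.5] 83.8 [443. 379.]
label [0.2807 0.2254 0.125 ] [26.9 10.4] 87.8 [ 63. 379.]
label [0.4408 0.1225 0.125 ] [27.  11.9] -19.1 [134. 223.]
label [ 0.4606 -0.1871  0.125 ] [ 9.4 23.3] 8.0 [506. 174.]
(array([-0.979, -3.326,  0.168]), np.float64(10.86), 'curyaw', np.float64(-4.14), 'tilt z', array([-0.001, -0.   , -1.   ]))
```

View pics/g8.png

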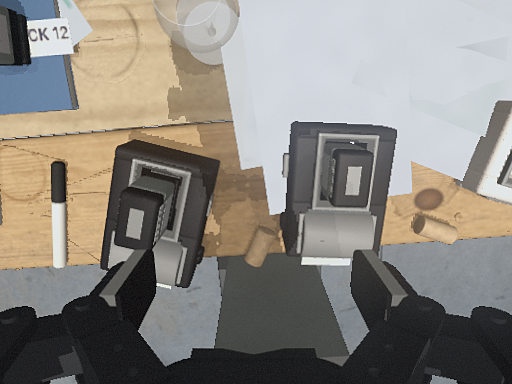

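PR's pack now sits deep in its bay, with its label at (354,180). I verify its height by projection.

Run:
```python
from m import *
im,p=load("g8")
for z in(.0995,.112,.125): print(z,np.round(proj(p,[(.4575,-.0685,z)])))
g=im[150:215,325:380].max(2).astype(int)
for t in (120,140,160):
  for c in cv2.findContours((g>t).astype(np.uint8),cv2.RETR_LIST,cv2.CHAIN_APPROX_NONE)[0]:
    if 80<cv2.contourArea(c)<700:
        r=cv2.minAreaRect(c);print(t,np.round(np.array(r[0])+[325,150],1),np.round(r[1],1),rect(p,c.astype(np.float32)+np.float32([325,150]),.0995)[:3])
```

```text
0.0995 [[354. 181.]]
0.112 [[358. 184.]]
0.125 [[363. 188.]]
120 [353.1 180. ] [13.5 29.6] (array([ 0.4582, -0.0679]), array([12. , 26.8]), np.float64(-6.0))
120 [350.7 181.5] [45.4 68.4] (array([ 0.4563, -0.0658]), array([39.9, 62. ]), np.float64(-7.0))
140 [353. 180.] [13.1 29.8] (array([ 0.4582, -0.0678]), array([11.7, 26.9]), np.float64(-6.8))
140 [362.8 190.1] [35.2 78. ] (array([ 0.4477, -0.0764]), array([32.9, 67.8]), np.float64(-41.5))
160 [353.1 180.5] [13.  28.6] (array([ 0.4577, -0.0678]), array([11.6, 25.9]), np.float64(-6.0))
160 [362.8 190.1] [33.9 78. ] (array([ 0.4477, -0.0764]), array([31.7, 67.8]), np.float64(-41.5))
```

PR is caught: its label matches z = 0.0995. Next is PL's flat pack at (0.441, 0.1225), yaw about -17°.

{"fn": "servo_tool", "kwargs": {
  "xyz": [
    [-0.3,-0.9,0],
    [-0.6,-1.9,0.1],
    [-0.9,-2.9,0.17],
    [-0.98,-3.33,0.17],
    [-0.98,-3.33,0.17],
    [-0.98,-3.33,0.17],
    [-0.98,-3.33,0.17],
    [-0.98,-3.33,0.17],
    [-0.98,-3.33,0.17],
    [-0.98,-3.33,0.17]
  ],
  "turn": [3,6,9,12,13,13,13,13,13,13]
}}

```text
t: 19.82
tcp_pos: [0.4415, 0.1224, 0.2403]
eef_rot: [3.106, -0.468, 0.0]
contact_force: [0.0, -0.2, -0.2]
grip_width: 0.085
grasp_force: 0.0
```

{"fn": "servo_tool", "kwargs": {
  "xyz": [
    [0,0,0.5],
    [0,0,1.4],
    [0,0,2.3],
    [0,0,3.2],
    [0,0,3.9],
    [0,0,4.4],
    [0,0,4.65],
    [0,0,4.73],
    [0,0,4.73],
    [0,0,4.73]
  ],
  "turn": [0,0,0,0,0,0,0,0,0,0]
}}

```text
t: 20.65
tcp_pos: [0.442, 0.1236, 0.099]
eef_rot: [-3.106, 0.466, -0.002]
contact_force: [-0.7, -0.1, 0.1]
grip_width: 0.0847
grasp_force: 0.0
```

Run:
```python
from h import *
st();print(to((.441,.1225,.098),-17));p,im=snap("g9");label(p,im,.125)
```

```text
20.65 [0.442  0.1236 0.099 ] [-0.7 -0.1  0.1] 0.0847 0.0
(array([-0.02 ,  0.045,  0.034]), np.float64(-0.05), 'curyaw', np.float64(-17.05), 'tilt z', array([ 0.001,  0.   , -1.   ]))
```

{"fn": "servo_tool", "kwargs": {
  "xyz": [
    [0,0,0],
    [0,0,0],
    [0,0,0],
    [0,0,0],
    [0,0,0],
    [0,0,0],
    [0,0,0],
    [0,0,0],
    [0,0,0],
    [0,0,0]
  ],
  "turn": [0,0,0,0,0,0,0,0,0,0],
  "grip": 20,
  "force": 80
}}

```text
t: 21.53
tcp_pos: [0.4415, 0.1236, 0.0984]
eef_rot: [-3.107, 0.465, -0.0]
contact_force: [0.9, -1.0, 2.7]
grip_width: 0.033
grasp_force: 80.8
```

{"fn": "servo_tool", "kwargs": {
  "xyz": [
    [0,0,-0.5],
    [0,0,-1.4],
    [0,0,-2.5],
    [0,0,-3.6],
    [0,0,-4.4],
    [0,0,-4.8],
    [0,0,-4.8],
    [0,0,-4.8],
    [0,0,-4.8],
    [0,0,-4.8]
  ],
  "turn": [0,0,0,0,0,0,0,0,0,0]
}}

```text
t: 22.37
tcp_pos: [0.44, 0.1231, 0.2408]
eef_rot: [3.105, -0.465, -0.005]
contact_force: [0.2, -1.4, -1.8]
grip_width: 0.0325
grasp_force: 80.5
```

```bash
cat >> h.py <<'E'
def held(dz,name):
    s=read_state();M=Ro.from_rotvec(s["eef_rot"]).as_matrix();p,im=snap(name);g=im[200:384,200:310].max(2)
    for c in cv2.findContours((g>75).astype(np.uint8),cv2.RETR_EXTERNAL,cv2.CHAIN_APPROX_NONE)[0]:
        if 800<cv2.contourArea(c)<4000:
            r=cv2.minAreaRect(c);w=ray(p,[np.array(r[0])+[200,200]],s["tcp_pos"][2]+dz)[0]
            print(np.round(r[0]),np.round(r[1]),round(r[2],1),"in tool mm",np.round(M.T@(w-s["tcp_pos"])*1e3,1))
E
python3 - <<'E'
from h import *
st();held(.027,"g10");print(to((.4564,-.2822,.243),-18))
E
```

```text
22.37 [0.44   0.1231 0.2408] [ 0.2 -1.4 -1.8] 0.0325 80.5
[ 53. 134.] [ 38. 102.] 88.6 in tool mm [-22.1  -0.4 -26.9]
[54. 86.] [57. 31.] 90.0 in tool mm [  0.7  -0.2 -27. ]
[47.  7.] [31. 86.] 78.4 in tool mm [ 32.8  -2.4 -27.1]
(array([ 4.472, 12.763, -0.057]), np.float64(0.98), 'curyaw', np.float64(-17.02), 'tilt z', array([-0.003, -0.001, -1.   ]))
```

{"fn": "servo_tool", "kwargs": {
  "xyz": [
    [0.2,0.6,0],
    [0.6,1.7,0],
    [1,2.9,0],
    [1.4,4.1,0],
    [1.85,5.3,0],
    [2.3,6.5,0],
    [2.7,7.7,0],
    [3.1,8.9,0],
    [3.5,10.1,0],
    [3.9,11.2,0]
  ],
  "turn": [0,0,0,0,0,0,0,0,0,0]
}}

```text
t: 23.25
tcp_pos: [0.4536, -0.2341, 0.2412]
eef_rot: [-3.107, 0.467, 0.004]
contact_force: [1.1, -0.3, -2.5]
grip_width: 0.0329
grasp_force: 80.5
```

{"fn": "servo_tool", "kwargs": {
  "xyz": [
    [0.35,1,0],
    [0.55,1.5,0],
    [0.57,1.56,0],
    [0.57,1.56,0],
    [0.57,1.56,0],
    [0.57,1.56,0],
    [0.57,1.56,0],
    [0.57,1.56,0],
    [0.57,1.56,0],
    [0.57,1.56,0]
  ],
  "turn": [1,1,1,1,1,1,1,1,1,1]
}}

```text
t: 24.08
tcp_pos: [0.4575, -0.2812, 0.2425]
eef_rot: [-3.103, 0.491, -0.0]
contact_force: [0.4, 0.7, -0.4]
grip_width: 0.0327
grasp_force: 80.5
```

Run:
```python
from h import *
st();print(to((.4564,-.2822,.072),-18))
```

```text
24.08 [ 0.4575 -0.2812  0.2425] [ 0.4  0.7 -0.4] 0.0327 80.5
(array([-0.026,  0.044,  5.684]), np.float64(0.03), 'curyaw', np.float64(-17.97), 'tilt z', array([ 0.,  0., -1.]))
```

{"fn": "servo_tool", "kwargs": {
  "xyz": [
    [0,0.03,0.5],
    [0,0.03,1.4],
    [0,0.03,2.4],
    [0,0.03,3.3],
    [0,0.03,4],
    [0,0.03,4.5],
    [0,0.03,4.9],
    [0,0.03,5.2],
    [0,0.03,5.45],
    [0,0.03,5.6]
  ],
  "turn": [0,0,0,0,0,0,0,0,0,0]
}}

```text
t: 24.92
tcp_pos: [0.4572, -0.2825, 0.0738]
eef_rot: [-3.103, 0.492, 0.0]
contact_force: [-0.0, -0.2, -1.5]
grip_width: 0.0324
grasp_force: 80.5
```

{"fn": "servo_tool", "kwargs": {
  "xyz": [
    [0,0,0.05],
    [0,0,0.08],
    [0,0,0.1],
    [0,0,0.1],
    [0,0,0.1],
    [0,0,0.1],
    [0,0,0.1],
    [0,0,0.1],
    [0,0,0.1],
    [0,0,0.1]
  ],
  "turn": [0,0,0,0,0,0,0,0,0,0]
}}

```text
t: 25.75
tcp_pos: [0.4572, -0.2826, 0.073]
eef_rot: [3.103, -0.492, 0.001]
contact_force: [-2.5, 0.8, 6.8]
grip_width: 0.0325
grasp_force: 81.5
```

Run:
```python
from h import *
st()
```

```text
25.75 [ 0.4572 -0.2826  0.073 ] [-2.5  0.8  6.8] 0.0325 81.5
```

Seated on the floor: TCP at 0.073 with a push back of about 8 N. I release, rise and head for the left charger.

{"fn": "servo_tool", "kwargs": {
  "xyz": [
    [0,0,0],
    [0,0,0],
    [0,0,0],
    [0,0,0],
    [0,0,0],
    [0,0,-0.4],
    [0,0,-1.4],
    [0,0,-2.6],
    [0,0,-3.8],
    [0,0,-5]
  ],
  "turn": [0,0,0,0,0,0,0,0,0,0],
  "grip": 85
}}

```text
t: 26.58
tcp_pos: [0.4566, -0.2824, 0.2227]
eef_rot: [-3.103, 0.492, 0.002]
contact_force: [0.7, -0.6, -0.5]
grip_width: 0.085
grasp_force: 0.0
```

{"fn": "servo_tool", "kwargs": {
  "xyz": [
    [-0.2,-0.5,-0.5],
    [-0.5,-1.6,-0.7],
    [-0.9,-2.8,-0.7],
    [-1.3,-4.1,-0.7],
    [-1.6,-5.3,-0.7],
    [-1.9,-6.1,-0.7],
    [-2,-6.5,-0.7],
    [-2,-6.5,-0.7],
    [-2,-6.5,-0.7],
    [-2,-6.5,-0.7]
  ],
  "turn": [0,0,0,0,0,0,0,0,0,0]
}}

```text
t: 27.42
tcp_pos: [0.4604, -0.08, 0.2424]
eef_rot: [3.102, -0.495, 0.0]
contact_force: [0.4, -0.4, -0.1]
grip_width: 0.0851
grasp_force: 0.0
```

Run:
```python
from h import *
st();p,im=snap("g11");label(p,im,.099);print(np.round(proj(p,[(.4572,-.2826,.099),(.4418,.123,.062)])))
print(to((.471,.3756,.243),-13))
```

```text
27.42 [ 0.4604 -0.08    0.2424] [ 0.4 -0.4 -0.1] 0.0851 0.0
label [ 0.1859 -0.208   0.099 ] [29.3 11.4] 69.9 [443. 379.]
label [0.3154 0.1863 0.099 ] [29.3 11.3] 73.8 [ 63. 379.]
label [ 0.4577 -0.0681  0.099 ] [11.5 25.3] -5.3 [242. 189.]
label [ 0.4566 -0.2834  0.099 ] [26.9 12.7] -19.3 [482. 114.]
[[481. 114.]
 [ 78. 248.]]
(array([ -4.405, -14.549,  -0.034]), np.float64(-5.18), 'curyaw', np.float64(-18.18), 'tilt z', array([-0.   , -0.001, -1.   ]))
```

View pics/g11.png

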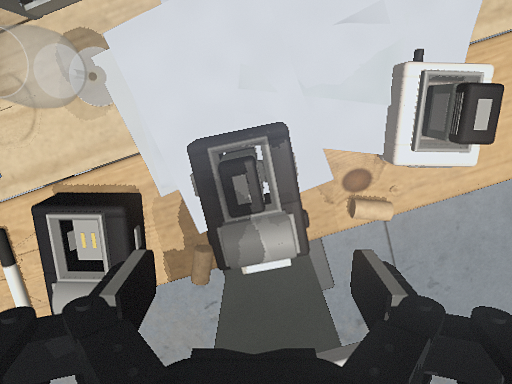

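CR's pack is seated, with its label at (482,114) matching z = 0.099. PR's pack stays down and PL's bay is empty at about (78,248). On to the left charger's pack.

{"fn": "servo_tool", "kwargs": {
  "xyz": [
    [-0.2,-0.6,0],
    [-0.5,-1.8,0],
    [-0.9,-3.1,0],
    [-1.3,-4.4,0],
    [-1.7,-5.7,0],
    [-2.1,-7,0],
    [-2.5,-8.3,0],
    [-2.9,-9.6,0],
    [-3.3,-10.9,0],
    [-3.7,-12.2,0]
  ],
  "turn": [0,-1,-2,-3,-4,-5,-5,-5,-5,-5]
}}

```text
t: 28.3
tcp_pos: [0.4692, 0.3039, 0.2423]
eef_rot: [3.12, -0.362, 0.001]
contact_force: [0.1, -0.8, 0.2]
grip_width: 0.085
grasp_force: 0.0
```

Run:
```python
from h import *
st();p,im=snap("g12");label(p,im,.099)
print(to((.471,.3756,.243),-13))
```

```text
28.3 [0.4692 0.3039 0.2423] [ 0.1 -0.8  0.2] 0.085 0.0
label [0.3022 0.5561 0.099 ] [28.1 11.3] 78.7 [ 64. 379.]
label [0.4712 0.3756 0.099 ] [12.6 26.7] -12.4 [175. 198.]
label [0.5072 0.4907 0.099 ] [11.3 23.9] 67.9 [ 42. 189.]
(array([-0.356, -1.96 ,  0.02 ]), np.float64(0.4), 'curyaw', np.float64(-12.6), 'tilt z', array([ 0.003,  0.01 , -1.   ]))
```

{"fn": "servo_tool", "kwargs": {
  "xyz": [
    [-0.2,-0.8,0],
    [-0.4,-1.7,0],
    [-0.48,-2.3,0],
    [-0.48,-2.4,0],
    [-0.48,-2.4,0],
    [-0.48,-2.4,0],
    [-0.48,-2.4,0],
    [-0.48,-2.4,0],
    [-0.48,-2.4,0],
    [-0.48,-2.4,0]
  ],
  "turn": [0,0,0,0,0,0,0,0,0,0]
}}

```text
t: 29.18
tcp_pos: [0.4706, 0.3762, 0.2425]
eef_rot: [3.121, -0.358, 0.0]
contact_force: [-0.6, 0.1, -0.5]
grip_width: 0.0851
grasp_force: 0.0
```

Run:
```python
from h import *
st();print(to((.471,.3756,.0725),-13))
```

```text
29.18 [0.4706 0.3762 0.2425] [-0.6  0.1 -0.5] 0.0851 0.0
(array([0.018, 0.015, 5.667]), np.float64(-0.1), 'curyaw', np.float64(-13.1), 'tilt z', array([ 0., -0., -1.]))
```

{"fn": "servo_tool", "kwargs": {
  "xyz": [
    [0,0,0.6],
    [0,0,1.7],
    [0,0,2.8],
    [0,0,3.9],
    [0,0,4.8],
    [0,0,5.3],
    [0,0,5.55],
    [0,0,5.65],
    [0,0,5.65],
    [0,0,5.65]
  ],
  "turn": [0,0,0,0,0,0,0,0,0,0]
}}

```text
t: 30.02
tcp_pos: [0.4711, 0.3778, 0.074]
eef_rot: [-3.12, 0.356, -0.002]
contact_force: [1.2, 0.2, -0.2]
grip_width: 0.0853
grasp_force: 0.0
```

{"fn": "servo_tool", "kwargs": {
  "xyz": [
    [0,0,0],
    [0,0,0],
    [0,0,0],
    [0,0,0],
    [0,0,0],
    [0,0,0],
    [0,0,0],
    [0,0,0],
    [0,0,0],
    [0,0,0]
  ],
  "turn": [0,0,0,0,0,0,0,0,0,0],
  "grip": 20,
  "force": 80
}}

```text
t: 30.85
tcp_pos: [0.4706, 0.3772, 0.0737]
eef_rot: [-3.121, 0.357, -0.001]
contact_force: [-1.1, -2.0, 5.7]
grip_width: 0.0325
grasp_force: 78.8
```

{"fn": "servo_tool", "kwargs": {
  "xyz": [
    [0,0,-0.4],
    [0,0,-1.2],
    [0,0,-2.2],
    [0,0,-3.3],
    [0,0,-4.4],
    [0,0,-5.2],
    [0,0,-5.6],
    [0,0,-5.6],
    [0,0,-5.6],
    [0,0,-5.6]
  ],
  "turn": [0,0,0,0,0,0,0,0,0,0]
}}

```text
t: 31.68
tcp_pos: [0.4692, 0.3761, 0.239]
eef_rot: [3.118, -0.356, -0.004]
contact_force: [-0.3, 0.2, -1.6]
grip_width: 0.0327
grasp_force: 79.4
```

Run:
```python
from h import *
st();held(.0265,"g13");print(to((.4415,.1232,.24),-17))
```

```text
31.68 [0.4692 0.3761 0.239 ] [-0.3  0.2 -1.6] 0.0327 79.4
[ 53. 133.] [ 40. 102.] 89.3 in tool mm [-22.1  -0.4 -26.5]
[53. 82.] [57. 30.] 90.0 in tool mm [  1.8  -0.4 -26.5]
[54. 42.] [ 85. 109.] 90.0 in tool mm [ 18.8   0.2 -26.5]
(array([ 1.001,  8.418, -0.018]), np.float64(3.98), 'curyaw', np.float64(-13.02), 'tilt z', array([-0.003, -0.003, -1.   ]))
```

{"fn": "servo_tool", "kwargs": {
  "xyz": [
    [0.1,0.7,0],
    [0.25,1.9,0],
    [0.4,3.2,0],
    [0.55,4.5,0],
    [0.7,5.8,0],
    [0.8,7,0],
    [0.9,7.9,0],
    [0.95,8.4,0],
    [0.95,8.4,0],
    [0.95,8.4,0]
  ],
  "turn": [0,1,2,3,4,4,4,4,4,4]
}}

```text
t: 32.57
tcp_pos: [0.4406, 0.1245, 0.2398]
eef_rot: [3.105, -0.468, -0.003]
contact_force: [0.5, 0.2, -1.1]
grip_width: 0.0331
grasp_force: 79.5
```

{"fn": "servo_tool", "kwargs": {
  "xyz": [
    [0,0,0],
    [0,0,0],
    [0,0,0],
    [0,0,0],
    [0,0,0],
    [0,0,0],
    [0,0,0],
    [0,0,0],
    [0,0,0],
    [0,0,0]
  ],
  "turn": [0,0,0,0,0,0,0,0,0,0]
}}

```text
t: 33.4
tcp_pos: [0.4413, 0.1252, 0.2409]
eef_rot: [-3.107, 0.465, -0.0]
contact_force: [0.2, -0.2, -1.4]
grip_width: 0.0327
grasp_force: 79.5
```

Run:
```python
from h import *
st();print(to((.440,.123,.1),-17));p,im=snap("g14")
# empty-bay collar near-edge check: light grey collar columns on a row ahead of the pack
q=proj(p,[(.4413+.036*np.cos(-.297)+s*np.sin(.297)*.021,.1225+.036*np.sin(-.297)+s*.021*np.cos(.297),.064) for s in(-1,0,1)]);print(np.round(q))
r=int(q[1][1]);print(im[r,200:310:3].max(1))
```

```text
33.4 [0.4413 0.1252 0.2409] [ 0.2 -0.2 -1.4] 0.0327 79.5
(array([-0.021,  0.084,  4.697]), np.float64(-0.03), 'curyaw', np.float64(-17.03), 'tilt z', array([ 0., -0., -1.]))
[[278. 136.]
 [256. 136.]
 [234. 136.]]
[203 155  49  69  64  65  64  62  61 120 108 108 107 115 112 113 114 117
 119 120 121 120 124 122 128 127 129 131 134 140  64  70  70  95  91  95
  78]
```

The collar's front bar spans columns 226 to 288 (middle 257, predicted 256), so the alignment is good. I lower and press.

{"fn": "servo_tool", "kwargs": {
  "xyz": [
    [0,0.08,0.5],
    [0,0.08,1.4],
    [0,0.08,2.3],
    [0,0.08,3],
    [0,0.08,3.5],
    [0,0.08,3.9],
    [0,0.08,4.2],
    [0,0.08,4.4],
    [0,0.08,4.55],
    [0,0.08,4.64]
  ],
  "turn": [0,0,0,0,0,0,0,0,0,0]
}}

```text
t: 34.28
tcp_pos: [0.4409, 0.1231, 0.1015]
eef_rot: [-3.107, 0.465, -0.0]
contact_force: [0.4, -0.7, -1.2]
grip_width: 0.0324
grasp_force: 79.6
```

{"fn": "servo_tool", "kwargs": {
  "xyz": [
    [0,0,0.2],
    [0,0,0.4],
    [0,0,0.55],
    [0,0,0.7],
    [0,0,0.8],
    [0,0,0.88],
    [0,0,0.95],
    [0,0,1],
    [0,0,1],
    [0,0,1]
  ],
  "turn": [0,0,0,0,0,0,0,0,0,0]
}}

```text
t: 35.12
tcp_pos: [0.4414, 0.1233, 0.0722]
eef_rot: [-3.106, 0.466, -0.003]
contact_force: [-1.5, -0.6, 5.9]
grip_width: 0.0329
grasp_force: 80.5
```

Run:
```python
from h import *
st()
```

```text
35.12 [0.4414 0.1233 0.0722] [-1.5 -0.6  5.9] 0.0329 80.5
```

Same readings as on the first press. A little more push and a hold, then I release, rise and check.

{"fn": "servo_tool", "kwargs": {
  "xyz": [
    [0,0,0.02],
    [0,0,0.04],
    [0,0,0.06],
    [0,0,0.06],
    [0,0,0.06],
    [0,0,0.06],
    [0,0,0.06],
    [0,0,0.06],
    [0,0,0.06],
    [0,0,0.06]
  ],
  "turn": [0,0,0,0,0,0,0,0,0,0]
}}

```text
t: 35.95
tcp_pos: [0.4414, 0.1233, 0.0706]
eef_rot: [-3.106, 0.466, -0.003]
contact_force: [-0.2, -0.5, 6.8]
grip_width: 0.0329
grasp_force: 80.5
```

{"fn": "servo_tool", "kwargs": {
  "xyz": [
    [0,0,0],
    [0,0,0],
    [0,0,0],
    [0,0,0],
    [0,0,0],
    [0,0,0],
    [0,0,-0.5],
    [0,0,-1.5],
    [0,0,-2.6],
    [0,0,-3.7]
  ],
  "turn": [0,0,0,0,0,0,0,0,0,0],
  "grip": 85
}}

```text
t: 36.78
tcp_pos: [0.4398, 0.1227, 0.1817]
eef_rot: [3.106, -0.465, -0.003]
contact_force: [0.4, 0.8, -0.1]
grip_width: 0.085
grasp_force: 0.0
```

{"fn": "servo_tool", "kwargs": {
  "xyz": [
    [0,-0.5,-0.8],
    [0,-1.4,-1.7],
    [0,-2.4,-1.9],
    [0,-3.2,-1.9],
    [0,-3.5,-1.9],
    [0,-3.5,-1.9],
    [0,-3.5,-1.9],
    [0,-3.5,-1.9],
    [0,-3.5,-1.9],
    [0,-3.5,-1.9]
  ],
  "turn": [0,0,0,0,0,0,0,0,0,0]
}}

```text
t: 37.62
tcp_pos: [0.4709, 0.2216, 0.2374]
eef_rot: [3.105, -0.468, -0.002]
contact_force: [0.7, -0.6, 0.5]
grip_width: 0.0849
grasp_force: 0.0
```

Run:
```python
from h import *
st();p,im=snap("g15")
for z in(.0995,.125):label(p,im,z);print(np.round(proj(p,[(.4425,.1228,z)])))
# CL bay corners
print("CL bay px",np.round(proj(p,[(.471,.376,.052)])))
cv2.imwrite("pics/x.png",im)
print(to((.613,.263,.24),-6))
```

```text
37.62 [0.4709 0.2216 0.2374] [ 0.7 -0.6  0.5] 0.0849 0.0
label [0.3254 0.4799 0.0995] [28.7 11.1] 74.7 [ 63. 379.]
label [0.4416 0.1221 0.0995] [26.1 11.6] -17.7 [373. 182.]
label [0.614  0.2619 0.0995] [12.6 26.4] -5.7 [149.  27.]
[[372. 181.]]
label [0.3448 0.4546 0.125 ] [26.1 10.1] 74.7 [ 63. 379.]
label [0.4505 0.1293 0.125 ] [23.7 10.6] -17.7 [373. 182.]
label [0.6072 0.2564 0.125 ] [11.4 24. ] -5.7 [149.  27.]
[[383. 189.]]
CL bay px [[112. 215.]]
(array([ 4.118, -2.701, -0.085]), np.float64(-11.13), 'curyaw', np.float64(-17.13), 'tilt z', array([-0.001, -0.001, -1.   ]))
```

PL is caught too: its label matches z = 0.0995, not 0.125. I go over the notebook pack at (0.614, 0.262), yaw -6°, and measure the empty CL bay from this picture.

{"fn": "servo_tool", "kwargs": {
  "xyz": [
    [0.5,-0.4,0],
    [1.3,-0.9,0],
    [2.2,-1.5,0],
    [3.1,-2,0],
    [3.8,-2.5,0],
    [4.12,-2.67,0],
    [4.12,-2.67,0],
    [4.12,-2.67,0],
    [4.12,-2.67,0],
    [4.12,-2.67,0]
  ],
  "turn": [-1,-3,-5,-7,-9,-11,-11,-11,-11,-11]
}}

```text
t: 38.5
tcp_pos: [0.6114, 0.2633, 0.2378]
eef_rot: [3.136, -0.165, -0.002]
contact_force: [0.3, -0.6, -0.2]
grip_width: 0.0851
grasp_force: 0.0
```

Run:
```python
from h import *
from m import load,rect
st();print(to((.6135,.2622,.0735),-6))
for n,(x0,y0,x1,y1) in [("g15",(40,140,190,280)),("g7",(385,80,512,215)),("g12",(100,130,260,260))]:
    im,p=load(n);g=im[y0:y1,x0:x1];v=g.max(2).astype(int);m=((v>200)&(v-g.min(2)<30)).astype(np.uint8)
    cs,h=cv2.findContours(m,cv2.RETR_CCOMP,cv2.CHAIN_APPROX_NONE)
    for c,hh in zip(cs,h[0]):
        if cv2.contourArea(c)>1200: print(n,"hole" if hh[3]>=0 else "outer",cv2.contourArea(c),*rect(p,c.astype(np.float32)+np.float32([x0,y0]),.05)[:3])
```

```text
38.5 [0.6114 0.2633 0.2378] [ 0.3 -0.6 -0.2] 0.0851 0.0
(array([0.079, 0.023, 5.475]), np.float64(-0.03), 'curyaw', np.float64(-6.03), 'tilt z', array([-0.001, -0.001, -1.   ]))
g15 outer 9808.5 [0.4885 0.3829] [120.4 132. ] -17.7
g15 hole 4342.5 [0.4716 0.3754] [64.5 86.6] -12.9
g7 outer 11636.0 [ 0.4651 -0.2684] [122.9 137.6] 7.7
g7 hole 4846.0 [ 0.4566 -0.2795] [66.5 83.9] -19.2
g12 outer 9115.0 [0.4783 0.3961] [107.1 129.6] 76.5
g12 hole 4685.0 [0.4704 0.376 ] [62.3 87.4] -12.4
```

CL's bay is at (0.471, 0.376), yaw -12.7°. I pick up the pack from the notebook.

{"fn": "servo_tool", "kwargs": {
  "xyz": [
    [0.06,0.02,0.6],
    [0.06,0.02,1.7],
    [0.06,0.02,2.8],
    [0.06,0.02,3.9],
    [0.06,0.02,4.7],
    [0.06,0.02,5.2],
    [0.06,0.02,5.4],
    [0.06,0.02,5.48],
    [0.06,0.02,5.48],
    [0.06,0.02,5.48]
  ],
  "turn": [0,0,0,0,0,0,0,0,0,0]
}}

```text
t: 39.33
tcp_pos: [0.6154, 0.2634, 0.0749]
eef_rot: [-3.136, 0.165, -0.003]
contact_force: [-1.2, -0.2, -0.3]
grip_width: 0.0852
grasp_force: 0.0
```

{"fn": "servo_tool", "kwargs": {
  "xyz": [
    [0,0,0],
    [0,0,0],
    [0,0,0],
    [0,0,0],
    [0,0,0],
    [0,0,0],
    [0,0,0],
    [0,0,0],
    [0,0,0],
    [0,0,0]
  ],
  "turn": [0,0,0,0,0,0,0,0,0,0],
  "grip": 20,
  "force": 80
}}

```text
t: 40.17
tcp_pos: [0.6153, 0.2629, 0.0743]
eef_rot: [-3.137, 0.166, -0.001]
contact_force: [-0.4, -0.3, 4.6]
grip_width: 0.0329
grasp_force: 79.7
```

{"fn": "servo_tool", "kwargs": {
  "xyz": [
    [0,0,-0.4],
    [0,0,-1.2],
    [0,0,-2.2],
    [0,0,-3.3],
    [0,0,-4.4],
    [0,0,-5.2],
    [0,0,-5.6],
    [0,0,-5.6],
    [0,0,-5.6],
    [0,0,-5.6]
  ],
  "turn": [0,0,0,0,0,0,0,0,0,0]
}}

```text
t: 41.0
tcp_pos: [0.6132, 0.2622, 0.2392]
eef_rot: [3.135, -0.165, -0.006]
contact_force: [0.3, 0.6, -1.7]
grip_width: 0.0325
grasp_force: 79.3
```

Run:
```python
from h import *
st();held(.027,"g16");print(to((.471,.3757,.24),-12.7))
```

```text
41.0 [0.6132 0.2622 0.2392] [ 0.3  0.6 -1.7] 0.0325 79.3
[ 53. 134.] [103.  39.] 0.7 in tool mm [-21.9  -0.2 -26.9]
[53. 88.] [57. 30.] 90.0 in tool mm [ -0.1  -0.4 -27. ]
[54. 43.] [109.  86.] -0.0 in tool mm [ 18.9   0.2 -27.1]
(array([-5.11 , -3.267, -0.024]), np.float64(6.68), 'curyaw', np.float64(-6.02), 'tilt z', array([-0.004, -0.002, -1.   ]))
```

{"fn": "servo_tool", "kwargs": {
  "xyz": [
    [-0.5,-0.4,0],
    [-1.5,-1,0],
    [-2.6,-1.7,0],
    [-3.7,-2.4,0],
    [-4.6,-2.95,0],
    [-5.05,-3.2,0],
    [-5.13,-3.27,0],
    [-5.13,-3.27,0],
    [-5.13,-3.27,0],
    [-5.13,-3.27,0]
  ],
  "turn": [0,1,2,3,5,6.7,6.7,6.7,6.7,6.7]
}}

```text
t: 41.88
tcp_pos: [0.4736, 0.3748, 0.2407]
eef_rot: [3.12, -0.353, 0.0]
contact_force: [0.1, -0.5, -1.1]
grip_width: 0.0324
grasp_force: 79.3
```

{"fn": "servo_tool", "kwargs": {
  "xyz": [
    [0,0,0],
    [0,0,0],
    [0,0,0],
    [0,0,0],
    [0,0,0],
    [0,0,0],
    [0,0,0],
    [0,0,0],
    [0,0,0],
    [0,0,0]
  ],
  "turn": [0,0,0,0,0,0,0,0,0,0]
}}

```text
t: 42.72
tcp_pos: [0.4719, 0.3767, 0.2415]
eef_rot: [3.122, -0.348, 0.0]
contact_force: [-0.0, 0.3, -1.4]
grip_width: 0.0326
grasp_force: 79.3
```

Run:
```python
from h import *
st();print(to((.471,.3757,.0733),-12.7))
```

```text
42.72 [0.4719 0.3767 0.2415] [-0.   0.3 -1.4] 0.0326 79.3
(array([-0.023,  0.04 ,  5.606]), np.float64(-0.02), 'curyaw', np.float64(-12.72), 'tilt z', array([ 0., -0., -1.]))
```

{"fn": "servo_tool", "kwargs": {
  "xyz": [
    [-0.02,0.04,0.5],
    [-0.02,0.04,1.4],
    [-0.02,0.04,2.4],
    [-0.02,0.04,3.3],
    [-0.02,0.04,4],
    [-0.02,0.04,4.5],
    [-0.02,0.04,4.9],
    [-0.02,0.04,5.2],
    [-0.02,0.04,5.4],
    [-0.02,0.04,5.55]
  ],
  "turn": [0,0,0,0,0,0,0,0,0,0]
}}

```text
t: 43.55
tcp_pos: [0.4714, 0.3759, 0.0748]
eef_rot: [-3.122, 0.348, -0.0]
contact_force: [0.2, 0.1, -1.0]
grip_width: 0.0331
grasp_force: 79.3
```

{"fn": "servo_tool", "kwargs": {
  "xyz": [
    [0,0,0.03],
    [0,0,0.06],
    [0,0,0.08],
    [0,0,0.08],
    [0,0,0.08],
    [0,0,0.08],
    [0,0,0.08],
    [0,0,0.08],
    [0,0,0.08],
    [0,0,0.08]
  ],
  "turn": [0,0,0,0,0,0,0,0,0,0]
}}

```text
t: 44.38
tcp_pos: [0.4713, 0.3757, 0.0729]
eef_rot: [-3.122, 0.348, -0.0]
contact_force: [0.4, -0.0, 1.7]
grip_width: 0.0326
grasp_force: 79.4
```

Run:
```python
from h import *
st()
```

```text
44.38 [0.4713 0.3757 0.0729] [ 0.4 -0.   1.7] 0.0326 79.4
```

It touches the floor (+3 N). I release, rise, back off towards y = 0.2 and check all four.

{"fn": "servo_tool", "kwargs": {
  "xyz": [
    [0,0,0],
    [0,0,0],
    [0,0,0],
    [0,0,0],
    [0,0,0],
    [0,0,-0.4],
    [0,0,-1.4],
    [0,0,-2.6],
    [0,0,-3.8],
    [0,0,-5]
  ],
  "turn": [0,0,0,0,0,0,0,0,0,0],
  "grip": 85
}}

```text
t: 45.22
tcp_pos: [0.4709, 0.3753, 0.225]
eef_rot: [-3.122, 0.348, 0.0]
contact_force: [1.1, -0.3, 0.6]
grip_width: 0.0848
grasp_force: 0.0
```

{"fn": "servo_tool", "kwargs": {
  "xyz": [
    [0.1,0.5,-0.8],
    [0.3,1.6,-2],
    [0.6,2.8,-2.5],
    [0.9,4,-2.5],
    [1,5,-2.5],
    [1,5.5,-2.5],
    [1,5.5,-2.5],
    [1,5.5,-2.5],
    [1,5.5,-2.5],
    [1,5.5,-2.5]
  ],
  "turn": [0,0,0,0,0,0,0,0,0,0]
}}

```text
t: 46.05
tcp_pos: [0.464, 0.2104, 0.2977]
eef_rot: [-3.122, 0.343, -0.0]
contact_force: [0.5, 0.1, -0.9]
grip_width: 0.0852
grasp_force: 0.0
```

Run:
```python
from h import *
st();p,im=snap("g17");label(p,im,.099)
print("expect",np.round(proj(p,[(.4713,.3757,.099),(.4422,.1225,.0995),(.458,-.068,.0995)])))
print(np.round(proj(p,[(.604,.054,.155)])))
t=viewer.read_camera("top");a=np.load("pics/top.npy")
d=np.abs(t.astype(int)-a).max(2)[140:200,255:295];print("glass region diff",d.max(),(d>25).sum())
```

```text
46.05 [0.464  0.2104 0.2977] [ 0.5  0.1 -0.9] 0.0852 0.0
label [0.4704 0.3747 0.099 ] [12.3 26.9] -12.5 [103. 197.]
label [0.4417 0.1215 0.099 ] [26.4 12.9] -16.4 [342. 172.]
expect [[102. 196.]
 [341. 172.]
 [521. 118.]]
[[415. -36.]]
glass region diff 22 0
```

```bash
python3 -c "
from rig import workorder
print(workorder.hand_in())"
```

```text
the job is handed in; nothing more can be done
None
```

The job is handed in at about 46 s of the 144 s allowed: a charged pack is caught down in each printer, a flat pack stands home in each charger, everything is let go, and the glass is where it was.

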